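# Lock the laser unit with its service key

## Task

Take the red-handled service key out of its blue stand and put it into the barrel lock on top of the laser unit. The lock's slot is hidden, so press lightly and turn the key gently back and forth until it drops in fully home; then turn it clockwise (seen from above) until its handle lines up with the green line and let go, leaving the key in the lock. Never force the key, and leave everything else on the table where it is.

Things in the scene. Friction and masses are not known exactly. Their poses are not given: they have to be found in the camera images.
- key: steel double-bit key with a flat red handle, 65 mm long, about 80 g, standing upright in its stand, bit down. Origin: centre of the bit's lower end; z up towards the handle. The bit is a bar 28 mm long (along key x), 6.5 mm thick (y), from z = 0 to 10 mm; a shaft 6.4 mm in diameter runs above it to the collar. The key is the same after a half turn about z.
- key_handle (a point): the place to pinch the key, 50 mm above the bit's end: the red handle, an upright plate 34 mm wide (along key x), 10 mm thick (along key y, pinch across this), from 29 to 65 mm above the bit's end. Axes as the key's.
- key_collar (a point): centre of the underside of the key's round collar (46 mm diameter, 4 mm thick), 22 mm above the bit's end. The collar stops the key on the stand and on the lock's rim.
- key_stand: fixed blue block 76 x 76 x 32 mm with a round blind hole of 34 mm diameter in which the key stands, its collar resting on the block's top. Origin: centre of the block's underside. The key comes out straight upwards.
- laser_box: fixed white unit with a grey cover, about 206 x 166 mm, cover top 70 mm above its origin (centre of its underside), z up. A steel lock barrel of 54 mm diameter stands 26 mm high on the middle of the cover.
- green_line (a point): middle of the robot-side half of a green line on the cover, 45 mm from the lock's axis. The line runs along the unit's x axis through the lock: the key's x axis (handle width) must finally lie along it. Three orange dots on each side mark 0.5, 1.15 and 1.8 rad anticlockwise (seen from above) of the line. Axes as the laser unit's.
- lock_mouth (a point): centre of the barrel's rim, on the lock's axis; axes as the laser unit's. A funnel 4 mm deep leads from 42 mm into a round bore of 33 mm diameter. A thin black dust shutter, 5 mm down, hides the plug; the key meets no resistance from it. The key's bit end is 12 mm below the rim when it rests on the plug, 22 mm when fully home (collar on the rim). The rim is rigid: let the collar down on it slowly.
- plug_top (a point): centre of the hidden plug's top, 12 mm below the rim (a fixed point, axes as the laser unit's, not the plug's). A straight slot 8.9 mm wide crosses the plug. It starts at an unmeasured, unseen angle between 0.5 and 1.8 rad anticlockwise of the green line. Within about 0.08 rad of it and 1.1 mm of the axis the key drops 10 mm. Friction (0.14 N m) holds the plug; a key pressed with 3 to 6 N slides over it.
- objective: bystander: brass microscope objective standing on the table, 30 mm diameter, 50 mm high; origin at the centre of its underside
- slide_box: bystander: closed white-and-blue box of slides, 87 x 62 x 36 mm; origin at the centre of its underside
- dish: bystander: clear shallow dish, 60 mm across, 14 mm high; origin at the centre of its underside
- cup_a: bystander: grey cup, 56 mm across, 70 mm high; origin at the centre of its underside
- cup_b: bystander: second grey cup, same size
- meter: bystander: white hand-held meter lying flat, 100 x 65 x 26 mm; origin at the centre of its underside
- driver: bystander: screwdriver lying on the table, 160 mm long
- lens_cap: bystander: black lens cap, 28 mm diameter, 10 mm thick, lying on a corner of the laser unit's cover; origin at the centre of its underside
Mind the look-alikes: they are no part of the job. Leave any purple look-alike of the key alone.

How it is judged:
By the outcome, as a careful person would: the job done as asked, in the order asked, and still so for the second after the job is handed in, with the robot touching nothing.
It also fails if it takes over 67 s, if anything falls off the work surface, if the arm or the gripper's body presses on something with over 40 N, if the wrist force passes 120 N, or if a joint passes its speed limit or range.

## Robot

A 6-joint arm with a two-finger parallel gripper is mounted at the origin on the work surface. World frame = base frame: x ahead of the robot, y to its left, z up, the work surface at z = 0. Lengths are in m, angles in rad, forces in N, time in s.
With the tool pointing down it reaches from about 0.35 to 0.875 m from the base axis. Payload 15.5 kg.
Tool frame: the origin (TCP) lies midway between the tips of the shut fingers; the grasp point (between the pads) lies 19 mm behind it; z points along the fingers, y is the line along which they close (so a half turn about z gives the same grasp; the last joint's range is limited). The gripper opens to 85 mm and grips with 20 to 120 N. Pads are 22 mm wide; open, the fingers measure 114 mm over their backs; the gripper's body (76 mm by 85 mm) begins 54 mm behind the grasp point. The pads swing forward as they close: fully open they stand 13 mm farther back than shut.
Start: joints at [1.141, 0.494, 1.345, -0, 1.302, -0.096], TCP at [0.205, 0.591, 0.231] pointing down, gripper open.
Joint ranges: [-2.91, 2.91], [-0.82, 2.16], [0.22, 2.67], [-1.22, 4.37], [0.12, 2.79], [-3.08, 3.08]. Speed limits (rad/s): [1.89, 1.89, 2.57, 3.01, 3.01, 3.01].

## Interface

Orientations are given as a unit quaternion [w, x, y, z].
In Python, from bench import env, eyes, job gives the robot as it stands. The module is installed in compiled form; this text tells all that it offers.
- The arm moves only by the tool arm_command, never from a script. Its arguments are lists of equal length, an entry for each row: "linear": the shift along the tool's x, y, z in mm, a list of three; "twist": the turn, a rotation vector about the tool's x, y, z in degrees, a list of three. In form: {"linear": [[dx, dy, dz], ...], "twist": [[wx, wy, wz], ...]}. A call has exactly 8 rows; each row is the pose to reach, as a shift and turn from the pose commanded when the call began, along the tool's axes at that moment; what a row does not reach only later rows make up. A row lasts 1/12 s, in which the tool goes at most 41.7 mm and 7.16 degrees, less where a joint would pass 70% of its speed; a pose out of reach is approached as far as the arm can. A call with a gripper value outside its range is refused whole. "hand" is the finger opening in mm, from 0 to 85.4, set as the call begins (left out, the last holds). The fingers move at their own pace and stop on an object; "force" is the grip in N (left out, the last holds). Time passes only in rows, so rows that repeat a pose let the fingers close, or fill a call up. It gives the time, the measured TCP pose, the force, the opening and the grip force at its end, in the units of the state.
- env.observe(): the state, without advancing time (a new reading comes with each control period).
- eyes.get_image(name): name is "scene" or "top" or "wrist"; returns the picture (480x640x3 uint8, blue, green, red); there is no depth.
- eyes.get_calibration(name): a dict with "vfov" (degrees; the focal length in pixels is half the picture's height over the tangent of half this angle, whatever the lens; pixels are square), "cx", "cy" (the principal point, pixels), "R" (3x3) and "t" (3): a world point X has camera coordinates R X + t; the wrist camera has in their place "hand_eye" (4x4, takes a point from camera to tool coordinates, whose origin is the TCP and whose axes are the flange's). Camera axes: x right, y down, z forward; pixel columns grow to the right and rows downward; lengths in m; the calibration is good to about 2 mm. The wrist camera is an equidistant fisheye: a pixel r from the principal point sees the ray r / f radians off the axis. A picture is of the moment at which its call begins: read the wrist's pose just before it. get_calibration takes no time and is no camera call.
- job.close_job(): hands the job in; it is judged then, once.
The state is a dict: "time": time; "joints": joint angles; "joint_velocities": joint speeds; "joint_efforts": joint torques, N m; "eef_pos": TCP position; "ee_rot": TCP orientation; "wrist_force": force on the tool from outside, world axes, zero at the start; "torque": the same for the moment, N m; "opening": opening from 0.0 (shut) to 1.0 (fully open); "grasp_force": force on a finger pad.
Only numpy, scipy, OpenCV 4.12 (cv2) and the standard library are available. Lean on these libraries where they do the work, as an engineer would, in place of code of your own. Each camera call takes 0.05 s, during which the arm holds its last target. There are 200 camera calls.

## Working session

There is one attempt and no reset: what is moved stays moved. The work goes in short steps, Python scripts to look and compute and a tool call to move; the robot and the scene stay as the last step left them, time stands still between calls to the robot, and variables do not carry over. Pictures are saved under pics/ and viewed, at most 10 in all, crops included, and the job is handed in when it is done.

Besides the shell and the picture viewer there is one more tool, called after "Request:" by a JSON object that holds its "api" and its "payload", one argument or row to a line. arm_command: Moves the arm, as the interface text tells. Its arguments: {"type":"object","properties":{"linear":{"type":"array"},"twist":{"type":"array"},"hand":{"type":"number"},"force":{"type":"number"}},"required":["linear","twist"]}

```bash
mkdir -p pics; cat > h.py <<'E'
import numpy as np, cv2
from bench import env, eyes, job
from scipy.spatial.transform import Rotation as Rn
def rot(q): return Rn.from_quat([q[1],q[2],q[3],q[0]]).as_matrix()
def cam(n):
    c=eyes.get_calibration(n); c['f']=240/np.tan(np.radians(c['vfov'])/2); return c
def ray(n,u,v,s=None):
    c=cam(n); f=c['f']
    a=np.array([u-c['cx'],v-c['cy']])
    if n=='wrist':
        r=np.hypot(*a); th=r/f
        d=np.r_[a/max(r,1e-9)*np.sin(th),np.cos(th)]
        H=np.array(c['hand_eye']); T=rot(s['ee_rot'])
        return T@H[:3,3]+np.array(s['eef_pos']), T@H[:3,:3]@d
    R=np.array(c['R']);t=np.array(c['t'])
    return -R.T@t, R.T@np.r_[a/f,1]
def onz(n,u,v,z,s=None):
    o,d=ray(n,u,v,s); return o+d*(z-o[2])/d[2]
def proj(n,X,s=None):
    c=cam(n)
    if n=='wrist':
        H=np.array(c['hand_eye']);T=rot(s['ee_rot'])
        p=H[:3,:3].T@(T.T@(np.array(X)-s['eef_pos'])-H[:3,3]); r=np.hypot(p[0],p[1]); th=np.arctan2(r,p[2])
        return np.array([c['cx'],c['cy']])+p[:2]/max(r,1e-9)*th*c['f']
    p=np.array(c['R'])@X+c['t']; return np.array([c['cx'],c['cy']])+p[:2]/p[2]*c['f']
def snap(n,k):
    s=env.observe(); im=eyes.get_image(n); cv2.imwrite(f'pics/{k}.png',im); return s,im
E
python3 - <<'E'
from h import *
for n in ['scene','top','wrist']: 
    s,im=snap(n,n+'0'); c=cam(n); print({k:np.round(v,3).tolist() for k,v in c.items()})
print(s)
E
```

```text
{'vfov': 53.008, 'cx': 314.379, 'cy': 239.254, 'R': [[0.0, 1.0, 0.003], [0.701, 0.002, -0.713], [-0.713, 0.002, -0.701]], 't': [0.013, -0.364, 1.589], 'f': 481.279}
{'vfov': 55.993, 'cx': 318.969, 'cy': 235.902, 'R': [[-0.028, -0.999, 0.015], [-0.989, 0.026, -0.144], [0.143, -0.019, -0.99]], 't': [0.003, 0.619, 1.079], 'f': 451.445}
{'vfov': 65.706, 'cx': 323.282, 'cy': 238.495, 'hand_eye': [[-0.0, -0.966, -0.26, 0.065], [1.0, -0.001, 0.002, -0.001], [-0.002, -0.26, 0.966, -0.144], [0.0, 0.0, 0.0, 1.0]], 'f': 371.648}
{'time': 0.1, 'joints': array([ 1.14154013e+00,  4.94142735e-01,  1.34607429e+00,  7.06330579e-06,
        1.30248942e+00, -9.55072576e-02]), 'joint_velocities': array([ 0.00185707, -0.00123992, -0.00136904,  0.00026163,  0.00113346,
        0.00018569]), 'joint_efforts': array([-3.70356684e-04, -8.83577871e+01, -3.84558821e+01, -9.73210581e-05,
        5.05884920e-03,  4.39465168e-05]), 'eef_pos': array([0.2046058 , 0.59021751, 0.23074466]), 'ee_rot': array([-1.47737065e-04,  1.66101954e-01,  9.86108427e-01, -5.36954188e-04]), 'wrist_force': array([-0.375702  ,  0.06885768, -0.3866917 ]), 'torque': array([-0.00361012, -0.01226444,  0.01391764]), 'grasp_force': 0.0, 'opening': 1.002108331946294}
```

View pics/top0.png

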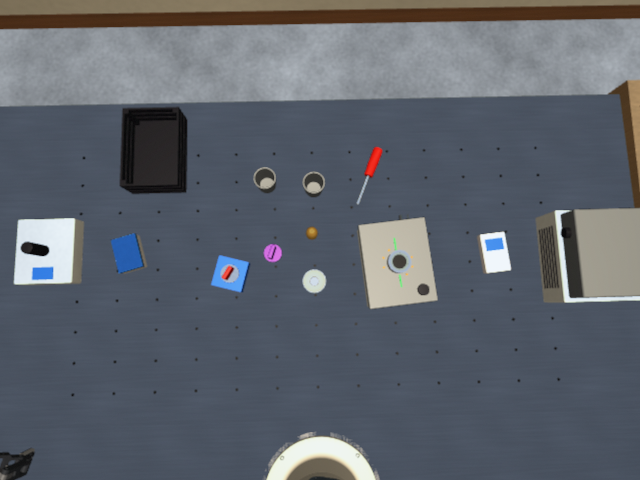

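View pics/scene0.png

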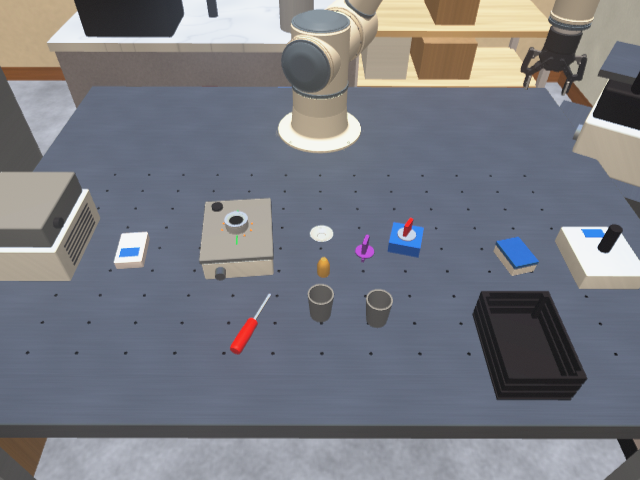

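The pictures show three candidates. The red handle in the blue stand is at top (230,272), which fits the description. The purple key look-alike is at (273,252), and the screwdriver, also red, is at (373,160). The lock is at (399,261), with the green line running through (394,243) to (401,282).

```bash
python3 - <<'E'
from h import *
im=cv2.imread('pics/top0.png'); sc=cv2.imread('pics/scene0.png')
a=cv2.resize(im[235:310,190:290],(800,600),interpolation=cv2.INTER_CUBIC)[:, :]
b=cv2.resize(sc[205:265,345:445],(400,240)); a=cv2.resize(a,(400,300))
c=cv2.resize(im[210:315,350:450],(400,420))
d=np.zeros((540,800,3),np.uint8); d[:300,:400]=a; d[300:540,:400]=b; d[:420,400:]=c; cv2.imwrite('pics/crop.png',d)
def mask(i,lo,hi,roi):
    m=cv2.inRange(cv2.cvtColor(i,cv2.COLOR_BGR2HSV),lo,hi); z=np.zeros_like(m); x0,y0,x1,y1=roi; z[y0:y1,x0:x1]=m[y0:y1,x0:x1]; return z
red=mask(im,(0,150,80),(10,255,255),(210,250,255,300))|mask(im,(170,150,80),(180,255,255),(210,250,255,300))
blue=mask(im,(100,120,80),(125,255,255),(205,250,255,300))|red
gr=mask(im,(45,80,80),(80,255,255),(370,225,425,300))
pts=cv2.findNonZero(red); r=cv2.minAreaRect(pts); print('red',r, len(pts)); print('handle',onz('top',*r[0],.065))
box=cv2.boxPoints(r); print(np.round([onz('top',*p,.07)[:2] for p in box],4))
h=cv2.convexHull(cv2.findNonZero(blue)); r=cv2.minAreaRect(h); print('stand',r); B=np.array([onz('top',*p,.032)[:2] for p in cv2.boxPoints(r)]); print(B.round(3),B.mean(0))
g=cv2.findNonZero(gr)[:,0]; W=np.array([onz('top',*p,.07)[:2] for p in g]); 
vx=cv2.fitLine(W.astype(np.float32),cv2.DIST_L2,0,.01,.01).ravel(); print('green',vx,W.min(0),W.max(0),len(g))
print('lock',onz('top',399.5,261,.096))
# scene red
red=mask(sc,(0,150,80),(10,255,255),(385,210,430,250)); g=cv2.findNonZero(red)[:,0]; p=g.mean(0); print('scene key',p,onz('scene',*p,.06))
print('scene lock',onz('scene',236,222,.096))
E
```

```text
red ((227.3539276123047, 272.5337219238281), (5.405989170074463, 13.24997329711914), 32.00538635253906) 72
handle [0.53259349 0.20946335 0.065     ]
[[0.5226 0.2224]
 [0.5491 0.2056]
 [0.5419 0.1947]
 [0.5155 0.2114]]
stand ((230.02943420410156, 273.3823547363281), (33.22737503051758, 31.772165298461914), 14.03624439239502)
[[0.506 0.258]
 [0.582 0.239]
 [0.56  0.159]
 [0.484 0.179]] [0.53276608 0.20893311]
green [ 0.99553627  0.09437985  0.54431784 -0.2014022 ] [ 0.48865358 -0.2074956 ] [ 0.60530373 -0.19517423] 40
lock [ 0.5466543  -0.20135265  0.096     ]
scene key [408.46875 222.15625] [0.51932113 0.21630742 0.06      ]
scene lock [ 0.55916498 -0.19659276  0.096     ]
```

View pics/crop.png

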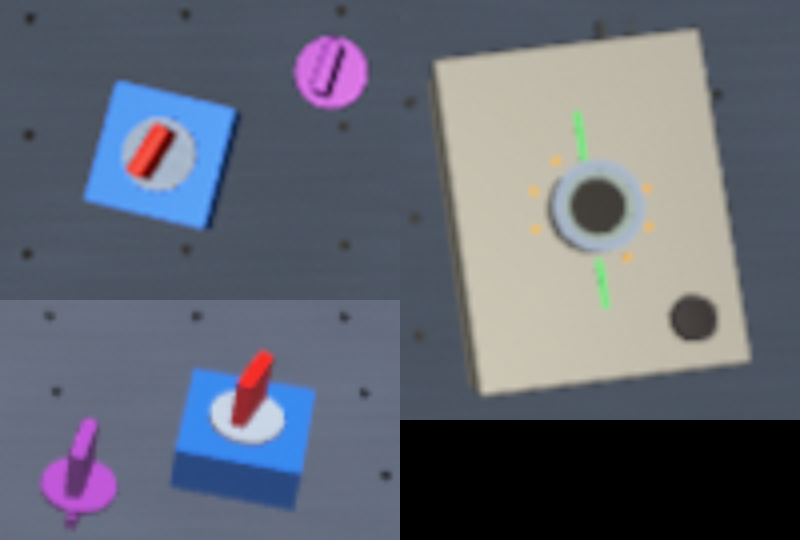

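The crop confirms it: the red handle stands on a grey collar in the blue block, and the other one is the purple look-alike. I'm moving above the key now.

Request:
{"api": "arm_command", "payload": {
  "linear": [
    [-15,-9,0],
    [-45,-26,0],
    [-80,-46,5],
    [-115,-67,10],
    [-150,-87,15],
    [-185,-107,20],
    [-220,-128,30],
    [-255,-148,40]
  ],
  "twist": [
    [0,0,1],
    [0,0,2],
    [0,0,4],
    [0,0,6],
    [0,0,8],
    [0,0,10],
    [0,0,12],
    [0,0,13]
  ],
  "hand": 50,
  "force": 40
}}

```text
time: 0.82
eef_pos: [0.398, 0.3657, 0.1912]
ee_rot: [0.0, 0.278, 0.961, 0.0]
wrist_force: [0.5, 1.1, -0.1]
opening: 0.583
grasp_force: 0.0
```

Request:
{"api": "arm_command", "payload": {
  "linear": [
    [-35,-11,5],
    [-70,-22,15],
    [-105,-33,25],
    [-140,-44,32],
    [-170,-53,38],
    [-190,-58,40],
    [-199,-61,40],
    [-199,-61,40]
  ],
  "twist": [
    [0,0,0],
    [0,0,0],
    [0,0,0],
    [0,0,0],
    [0,0,0],
    [0,0,0],
    [0,0,0],
    [0,0,0]
  ]
}}

```text
time: 1.48
eef_pos: [0.5342, 0.2084, 0.1511]
ee_rot: [-0.0, 0.278, 0.961, -0.0]
wrist_force: [0.6, 0.4, -0.2]
opening: 0.583
grasp_force: 0.0
```

```bash
python3 - <<'E'
from h import *
s,im=snap('wrist','w1'); print(s['eef_pos'],s['ee_rot'])
print([proj('wrist',[.533,.209,z],s).round(0) for z in (.036,.075)])
E
```

```text
[0.5341756  0.2084109  0.15106613] [-2.08113976e-05  2.77714264e-01  9.60663716e-01 -1.10653153e-04]
[array([323., 231.]), array([323., 246.])]
```

View pics/w1.png

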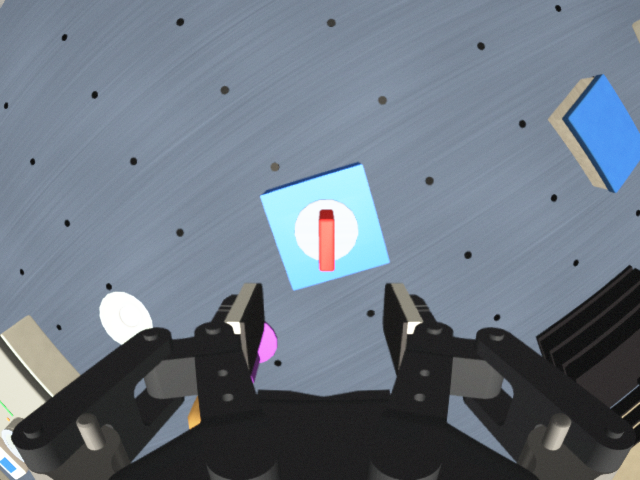

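The wrist view shows the red handle at about (327,240), almost aligned with the finger plane, on a collar at about (326,230).

```bash
python3 - <<'E'
from h import *
im=cv2.imread('pics/w1.png'); s=env.observe()
hsv=cv2.cvtColor(im,cv2.COLOR_BGR2HSV); roi=np.zeros(im.shape[:2],np.uint8); roi[195:285,290:365]=255
red=(cv2.inRange(hsv,(0,120,60),(10,255,255))|cv2.inRange(hsv,(170,120,60),(180,255,255)))&roi
bright=red&cv2.inRange(hsv,(0,0,215),(180,255,255))
for n,m in(('red',red),('bright',bright)):
    r=cv2.minAreaRect(cv2.findNonZero(m)); print(n,r)
    W=np.array([onz('wrist',*p,.075,s)[:2] for p in cv2.boxPoints(r)]); print(W.round(4).tolist(),W.mean(0))
    e=[W[1]-W[0],W[2]-W[1]]; print([ (round(np.linalg.norm(v),4),np.degrees(np.arctan2(v[1],v[0])).round(1)) for v in e])
col=(cv2.inRange(hsv,(0,0,150),(180,70,255))|red)&roi
k=max(cv2.findContours(col,0,2)[0],key=cv2.contourArea); h=cv2.convexHull(k); el=cv2.fitEllipse(h); print('collar',el, onz('wrist',*el[0],.036,s))
E
```

```text
red ((326.0, 240.0), (60.0, 14.0), 90.0)
[[0.5117, 0.2198], [0.5162, 0.227], [0.5487, 0.2068], [0.544, 0.1994]] [0.53013713 0.21323953]
[(np.float64(0.0084), np.float64(57.8)), (np.float64(0.0383), np.float64(-31.8))]
bright ((325.9999694824219, 244.5), (13.999998092651367, 50.99999237060547), 0.0)
[[0.544, 0.1994], [0.5164, 0.2169], [0.5209, 0.224], [0.5487, 0.2068]] [0.53248364 0.21176621]
[(np.float64(0.0327), np.float64(147.6)), (np.float64(0.0085), np.float64(57.8))]
collar ((326.01898193359375, 233.45562744140625), (63.074195861816406, 72.74788665771484), 178.74485778808594) [0.53485641 0.21069306 0.036     ]
```

Request:
{"api": "arm_command", "payload": {
  "linear": [
    [1,2,10],
    [1,2,30],
    [1,2,50],
    [1,2,70],
    [1,2,88],
    [1,2,100],
    [1,2,108],
    [1,2,110]
  ],
  "twist": [
    [0,0,0],
    [0,0,0],
    [0,0,0],
    [0,0,0],
    [0,0,0],
    [0,0,0],
    [0,0,0],
    [0,0,0]
  ]
}}

```text
time: 2.2
eef_pos: [0.5319, 0.2129, 0.0399]
ee_rot: [-0.001, 0.276, 0.961, -0.001]
wrist_force: [-0.6, -0.0, -0.1]
opening: 0.586
grasp_force: 0.0
```

Request:
{"api": "arm_command", "payload": {
  "linear": [
    [0,0,0],
    [0,0,0],
    [0,0,0],
    [0,0,0],
    [0,0,0],
    [0,0,0],
    [0,0,0],
    [0,0,0]
  ],
  "twist": [
    [0,0,0],
    [0,0,0],
    [0,0,0],
    [0,0,0],
    [0,0,0],
    [0,0,0],
    [0,0,0],
    [0,0,0]
  ],
  "hand": 0,
  "force": 40
}}

```text
time: 2.87
eef_pos: [0.5338, 0.2123, 0.0422]
ee_rot: [0.001, 0.277, 0.961, 0.0]
wrist_force: [-2.1, 1.5, 6.8]
opening: 0.109
grasp_force: 39.9
```

Request:
{"api": "arm_command", "payload": {
  "linear": [
    [0,0,-2],
    [0,0,-6],
    [0,0,-14],
    [0,0,-28],
    [0,0,-50],
    [0,0,-80],
    [0,0,-115],
    [0,0,-145]
  ],
  "twist": [
    [0,0,0],
    [0,0,0],
    [0,0,0],
    [0,0,0],
    [0,0,0],
    [0,0,0],
    [0,0,0],
    [0,0,0]
  ],
  "force": 60
}}

```text
time: 3.53
eef_pos: [0.5333, 0.2119, 0.189]
ee_rot: [0.0, 0.277, 0.961, 0.0]
wrist_force: [1.6, 0.2, -1.1]
opening: 0.11
grasp_force: 58.6
```

```bash
python3 - <<'E'
from h import *
s,im=snap('wrist','w2'); print(s['eef_pos'],s['ee_rot'],s['wrist_force'],s['opening'])
cv2.imwrite('pics/w2c.png',cv2.resize(im[220:420,190:460],(800,592)))
E
```

```text
[0.53326268 0.21194076 0.18901101] [3.27564968e-04 2.76728450e-01 9.60948087e-01 1.77897072e-04] [ 1.63860804  0.23970031 -1.11249065] 0.1102049017472284
```

View pics/w2c.png

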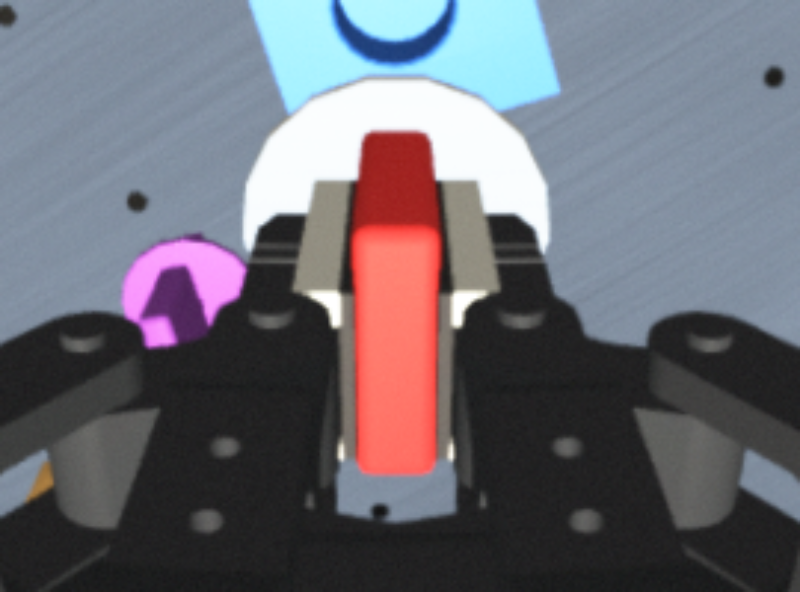

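The key is held: the handle top face runs from crop row 228 to 473, upright between the pads, with the collar below it. I'll measure the key in the tool frame.

```bash
python3 - <<'E'
from h import *
T={'eef_pos':np.zeros(3),'ee_rot':[1,0,0,0]}
f=lambda u,v:(190+u*270/800,220+v*200/592)
for z in(-.036,-.033,-.030):
    a=[onz('wrist',*f(u,v),z,T) for u,v in((352,235),(442,235),(357,470),(437,470),(396,226),(396,474))]
    print(z,'widths',np.linalg.norm(a[0]-a[1]).round(4),np.linalg.norm(a[2]-a[3]).round(4),'len',np.linalg.norm(a[4]-a[5]).round(4),'centre',((a[4]+a[5])/2*1000).round(1))
for z in(.003,.006,.010):
    a=[onz('wrist',*f(u,v),z,T)*1000 for u,v in((245,215),(548,215),(396,77))]; print(z,[p.round(1).tolist() for p in a])
E
```

```text
-0.036 widths 0.0096 0.0095 len 0.0329 centre [  0.7  -0.2 -36. ]
-0.033 widths 0.0099 0.0098 len 0.0339 centre [ -1.1  -0.2 -33. ]
-0.03 widths 0.0102 0.0101 len 0.0348 centre [ -2.9  -0.2 -30. ]
0.003 [[1.5, -22.1, 3.0], [1.4, 22.0, 3.0], [22.4, -0.1, 3.0]]
0.006 [[0.2, -22.5, 6.0], [0.1, 22.5, 6.0], [21.6, -0.1, 6.0]]
0.01 [[-1.6, -23.1, 10.0], [-1.6, 23.1, 10.0], [20.4, -0.1, 10.0]]
```

Request:
{"api": "arm_command", "payload": {
  "linear": [
    [-6,-8,0],
    [-21,-28,0],
    [-44,-57,0],
    [-68,-88,0],
    [-92,-119,0],
    [-116,-150,0],
    [-140,-182,0],
    [-164,-213,0]
  ],
  "twist": [
    [0,0,0],
    [0,0,0],
    [0,0,0],
    [0,0,0],
    [0,0,0],
    [0,0,0],
    [0,0,0],
    [0,0,0]
  ]
}}

```text
time: 4.25
eef_pos: [0.5579, -0.058, 0.1857]
ee_rot: [-0.001, 0.277, 0.961, -0.0]
wrist_force: [1.6, 0.1, -0.7]
opening: 0.104
grasp_force: 58.6
```

Request:
{"api": "arm_command", "payload": {
  "linear": [
    [-24,-31,0],
    [-48,-62,0],
    [-72,-93,0],
    [-95,-123,0],
    [-115,-149,0],
    [-128,-166,0],
    [-134,-174,0],
    [-134,-174,0]
  ],
  "twist": [
    [0,0,3],
    [0,0,8],
    [0,0,14],
    [0,0,20],
    [0,0,26],
    [0,0,30],
    [0,0,33],
    [0,0,33]
  ]
}}

```text
time: 4.92
eef_pos: [0.579, -0.277, 0.1852]
ee_rot: [-0.001, 0.541, 0.841, -0.0]
wrist_force: [-0.3, -0.0, -0.8]
opening: 0.106
grasp_force: 58.6
```

```bash
python3 - <<'E'
from h import *
s,im=snap('wrist','w3'); print(s['eef_pos'],s['ee_rot'],s['wrist_force'],s['opening'],s['joints'])
E
```

```text
[ 0.57897852 -0.27695496  0.18523328] [-5.38622811e-04  5.40631475e-01  8.41259318e-01 -2.80796424e-04] [-0.28477817 -0.00091701 -0.79687706] 0.10623103159609437 [-5.38898996e-01  5.61475685e-01  1.35520592e+00 -5.59448890e-04
  1.22600591e+00 -9.67130587e-01]
```

View pics/w3.png

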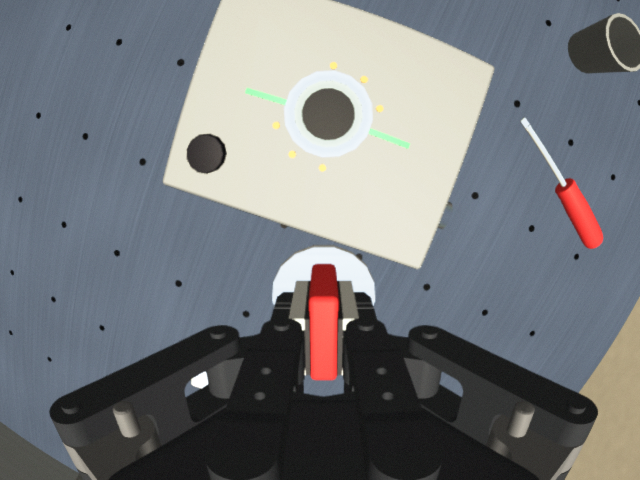

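The lock is at (328,113) with its black shutter, and the green line runs from (247,91) to (408,146).

```bash
python3 - <<'E'
from h import *
im=cv2.imread('pics/w3.png'); s=env.observe(); hsv=cv2.cvtColor(im,cv2.COLOR_BGR2HSV)
def blob(m,x0,y0,x1,y1):
    z=np.zeros_like(m); z[y0:y1,x0:x1]=m[y0:y1,x0:x1]; return z
def circ(m,z):
    k=cv2.convexHull(max(cv2.findContours(m,cv2.RETR_EXTERNAL,2)[0],key=cv2.contourArea))[:,0].astype(float)
    P=np.array([onz('wrist',*p,z,s)[:2] for p in k]).astype(np.float32)
    A=np.c_[2*P,np.ones(len(P))]; x=np.linalg.lstsq(A,(P**2).sum(1),rcond=None)[0]; return x[:2],np.sqrt(x[2]+x[0]**2+x[1]**2)*2
dark=blob(cv2.inRange(hsv,(0,0,0),(180,255,120)),295,80,362,148); c1=circ(dark,.091); print('shutter',c1)
# outer rim: bluish vs beige: hue/sat
b=im.astype(int); rim=blob(((b[...,0]-b[...,2])>-2).astype(np.uint8)*255,275,62,382,165)|dark; c2=circ(rim,.096); print('rim',c2)
g=blob(cv2.inRange(hsv,(40,60,80),(85,255,255)),230,70,430,160)
n,l,st,ce=cv2.connectedComponentsWithStats(g)
cs=[onz('wrist',*ce[i],.07,s)[:2] for i in range(1,n) if st[i,4]>60]; print('green',cs,st[1:,4])
d=cs[0]-cs[1]; d*=np.sign(d[0]); print('angle',np.degrees(np.arctan2(d[1],d[0])),'len',np.hypot(*d),'mid',(cs[0]+cs[1])/2)
T=rot(s['ee_rot']); print('toolx ang',np.degrees(np.arctan2(T[1,0],T[0,0])))
for c in(c1[0],c2[0]): 
    v=T.T@(np.r_[c,.096]-s['eef_pos']); print('in tool mm',v*1000)
E
```

```text
shutter (array([ 0.54699123, -0.19886638]), np.float64(0.03248183178182582))
rim (array([ 0.54745245, -0.19909608]), np.float64(0.058024151359571514))
green [array([ 0.5014213, -0.2034859]), array([ 0.59224026, -0.19445785])] [210 205]
angle 5.676955545236191 len 0.09126658299947732 mid [ 0.54683078 -0.19897187]
toolx ang 114.79311057088917
in tool mm [82.69277083  3.1307379  89.39819208]
in tool mm [82.29083579  3.4531244  89.39735758]
```

Request:
{"api": "arm_command", "payload": {
  "linear": [
    [10,0,0],
    [30,1,0],
    [52,2,0],
    [70,3,5],
    [80,3,18],
    [84,3.4,34],
    [84,3.4,46],
    [84,3.4,50]
  ],
  "twist": [
    [0,0,0],
    [0,0,0],
    [0,0,0],
    [0,0,0],
    [0,0,0],
    [0,0,0],
    [0,0,0],
    [0,0,0]
  ]
}}

```text
time: 5.63
eef_pos: [0.5461, -0.1941, 0.1348]
ee_rot: [-0.002, 0.537, 0.844, -0.0]
wrist_force: [-0.6, -0.5, -1.0]
opening: 0.112
grasp_force: 58.6
```

```bash
python3 - <<'E'
from h import *
s,im=snap('wrist','w4'); print(s['eef_pos'],s['wrist_force'])
s2,sc=snap('scene','s4'); _,tp=snap('top','t4')
d=np.zeros((600,800,3),np.uint8)
d[:444,:600]=cv2.resize(im[180:402,170:470],(600,444)); d[444:,:200]=cv2.resize(sc[185:241,200:271],(200,156)); d[444:,200:400]=cv2.resize(tp[225:290,365:435],(200,156))
cv2.imwrite('pics/c4.png',d)
E
```

```text
[ 0.54606181 -0.19409115  0.13481649] [-0.5821443  -0.53380757 -0.96221832]
```

View pics/c4.png

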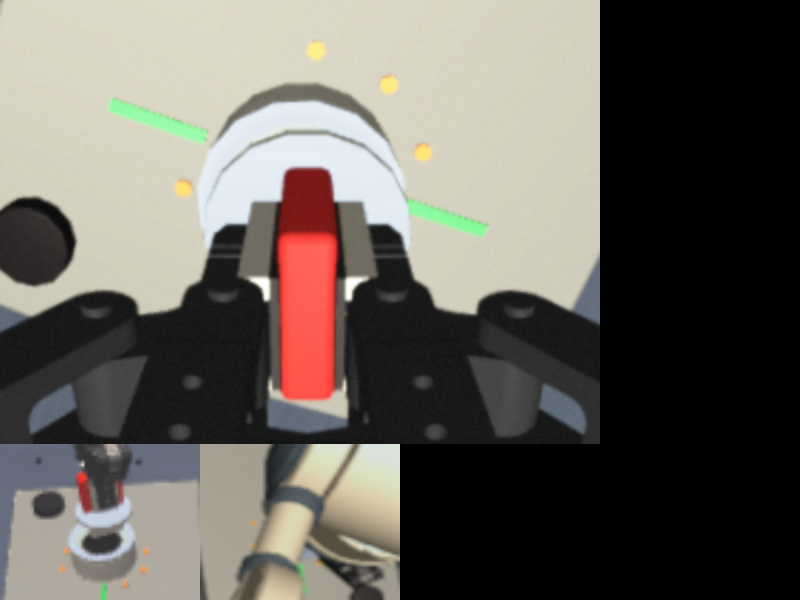

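```bash
python3 - <<'E'
from h import *
for i in range(5):
    s=env.observe(); im=eyes.get_image('wrist'); print(s['time'],s['eef_pos'].round(4),s['ee_rot'].round(4),s['wrist_force'].round(2),s['joint_velocities'].round(3))
E
```

```text
5.7833 [ 0.5475 -0.1958  0.1366] [-2.000e-04  5.376e-01  8.432e-01  0.000e+00] [-0.07  0.15 -0.83] [-0.009 -0.007 -0.02  -0.002  0.007  0.002]
5.8333 [ 0.5478 -0.1962  0.1369] [2.000e-04 5.378e-01 8.431e-01 0.000e+00] [ 0.02 -0.71 -1.12] [-0.006 -0.005 -0.011  0.001  0.001  0.002]
5.8833 [ 0.548  -0.1964  0.1371] [5.00e-04 5.38e-01 8.43e-01 1.00e-04] [0.69 0.55 0.03] [-0.004 -0.002 -0.004  0.001 -0.004  0.003]
5.9333 [ 0.5481 -0.1966  0.1371] [6.000e-04 5.381e-01 8.429e-01 1.000e-04] [ 0.03 -0.07 -1.21] [-0.002  0.002 -0.002 -0.    -0.002  0.001]
5.9833 [ 0.548  -0.1967  0.1371] [6.000e-04 5.381e-01 8.429e-01 1.000e-04] [-0.29 -0.42 -0.48] [-0.001  0.003  0.001 -0.001 -0.002  0.001]
```

```bash
cat > m.py <<'E'
from h import *
def green(im,s,x0,y0,x1,y1):
    hsv=cv2.cvtColor(im,cv2.COLOR_BGR2HSV); m=cv2.inRange(hsv,(40,60,80),(85,255,255)); g=np.zeros_like(m); g[y0:y1,x0:x1]=m[y0:y1,x0:x1]
    P=np.array([onz('wrist',*p,.07,s)[:2] for p in cv2.findNonZero(g)[:,0].astype(float)])
    vx,vy,cx,cy=cv2.fitLine(P.astype(np.float32),cv2.DIST_L2,0,.001,.001).ravel(); d=np.array([vx,vy])*np.sign(vx); n=np.array([-d[1],d[0]])
    t=(P-[cx,cy])@d; mid=np.array([cx,cy])+d*(t.max()+t.min())/2
    print('green mid',mid.round(4),'ang',np.degrees(np.arctan2(d[1],d[0])).round(2),'span',(t.max()-t.min()).round(4)); return mid
def circ(k,z,s):
    P=np.array([onz('wrist',*p,z,s)[:2] for p in k])
    x=np.linalg.lstsq(np.c_[2*P,np.ones(len(P))],(P**2).sum(1),rcond=None)[0]; return x[:2].round(4),np.sqrt(x[2]+x[0]**2+x[1]**2)*2
E
python3 - <<'E'
from m import *
w3={'eef_pos':np.array([.57897852,-.27695496,.18523328]),'ee_rot':[-5.38622811e-04,5.40631475e-01,8.41259318e-01,-2.80796424e-04]}
im=cv2.imread('pics/w3.png'); green(im,w3,230,70,430,160)
g=im[80:148,295:362].max(2)<120; m=np.uint8(g)*255
k=cv2.convexHull(max(cv2.findContours(m,0,2)[0],key=cv2.contourArea))[:,0]+[295,80]; print('shutter w3',circ(k.astype(float),.091,w3))
s,im=snap('wrist','w5'); print(s['eef_pos'].round(4)); green(im,s,200,200,430,320)
# key in tool -> world
T=rot(s['ee_rot']); kx=s['eef_pos']+T@[-.0012,-.0002,.032]; print('bit end',kx.round(4),'toolx',np.degrees(np.arctan2(T[1,0],T[0,0])))
E
```

```text
green mid [ 0.5474 -0.2005] ang 5.43 span 0.1203
shutter w3 (array([ 0.5474, -0.2004]), np.float64(0.03243930374056069))
[ 0.548  -0.1967  0.1369]
green mid [ 0.5476 -0.201 ] ang 5.47 span 0.1212
bit end [ 0.5483 -0.1979  0.1049] toolx 114.87685232280086
```

Request:
{"api": "arm_command", "payload": {
  "linear": [
    [-1.2,-1,0],
    [-2.2,-1.9,0],
    [-2.2,-1.9,2],
    [-2.2,-1.9,5],
    [-2.2,-1.9,8],
    [-2.2,-1.9,11],
    [-2.2,-1.9,13],
    [-2.2,-1.9,14]
  ],
  "twist": [
    [0,0,0],
    [0,0,0],
    [0,0,0],
    [0,0,0],
    [0,0,0],
    [0,0,0],
    [0,0,0],
    [0,0,0]
  ]
}}

```text
time: 6.75
eef_pos: [0.5467, -0.1992, 0.1218]
ee_rot: [-0.0, 0.538, 0.843, -0.0]
wrist_force: [0.3, 0.2, -1.3]
opening: 0.105
grasp_force: 58.6
```

Request:
{"api": "arm_command", "payload": {
  "linear": [
    [0,0,0],
    [0,0,0],
    [0,0,0.5],
    [0,0,1],
    [0,0,1.5],
    [0,0,2],
    [0,0,2.5],
    [0,0,3]
  ],
  "twist": [
    [0,0,0],
    [0,0,0],
    [0,0,0],
    [0,0,0],
    [0,0,0],
    [0,0,0],
    [0,0,0],
    [0,0,0]
  ]
}}

```text
time: 7.42
eef_pos: [0.5469, -0.1993, 0.1193]
ee_rot: [0.0, 0.538, 0.843, -0.0]
wrist_force: [0.3, 0.5, 0.0]
opening: 0.112
grasp_force: 58.6
```

Request:
{"api": "arm_command", "payload": {
  "linear": [
    [0,0,0.4],
    [0,0,0.8],
    [0,0,1.2],
    [0,0,1.6],
    [0,0,2],
    [0,0,2.4],
    [0,0,2.8],
    [0,0,3.2]
  ],
  "twist": [
    [0,0,0],
    [0,0,0],
    [0,0,0],
    [0,0,0],
    [0,0,0],
    [0,0,0],
    [0,0,0],
    [0,0,0]
  ]
}}

```text
time: 8.08
eef_pos: [0.5469, -0.1994, 0.1162]
ee_rot: [0.0, 0.538, 0.843, -0.0]
wrist_force: [-1.4, -0.3, 8.4]
opening: 0.104
grasp_force: 60.1
```

```bash
python3 - <<'E'
from m import *
for i in range(4): s,im=snap('wrist','w6'); print(s['eef_pos'].round(4),s['wrist_force'].round(1))
green(im,s,200,200,430,320)
T=rot(s['ee_rot']); print('bit end',(s['eef_pos']+T@[-.0012,-.0002,.032]).round(4))
cv2.imwrite('pics/c6.png',cv2.resize(im[180:380,190:460],(800,592)))
E
```

```text
[ 0.5469 -0.1994  0.1162] [-1.4 -0.3  8.4]
[ 0.5469 -0.1993  0.1162] [-1.   1.   1.9]
[ 0.5469 -0.1993  0.1162] [-0.7 -0.1  1. ]
[ 0.5469 -0.1993  0.1162] [-1.2  0.6  2.1]
green mid [ 0.5477 -0.2011] ang 5.41 span 0.1214
bit end [ 0.5472 -0.2005  0.0842]
```

View pics/c6.png

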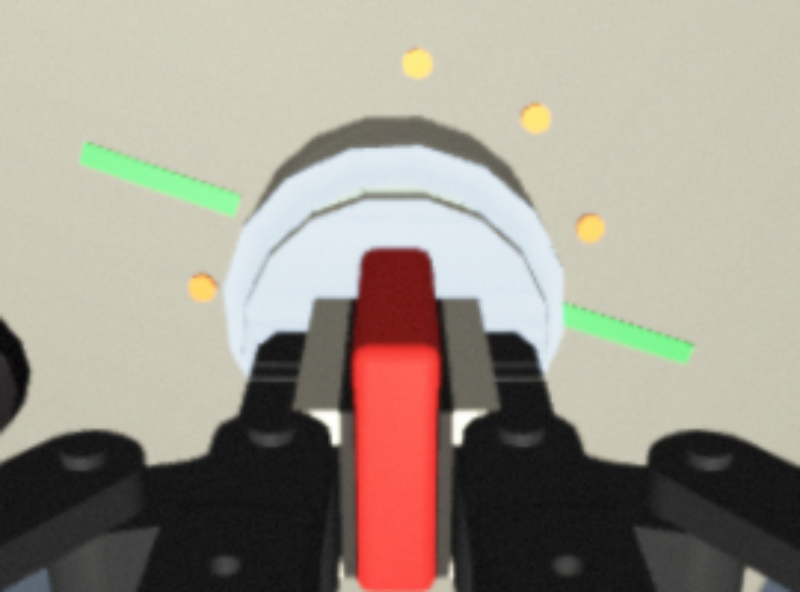

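Request:
{"api": "arm_command", "payload": {
  "linear": [
    [-0.2,0,0.2],
    [-0.4,0.1,0.4],
    [-0.4,0.1,0.4],
    [-0.4,0.1,0.4],
    [-0.4,0.1,0.4],
    [-0.4,0.1,0.4],
    [-0.4,0.2,0.4],
    [-0.4,0.2,0.4]
  ],
  "twist": [
    [0,0,0],
    [0,0,0],
    [0,0,1],
    [0,0,2],
    [0,0,3],
    [0,0,4],
    [0,0,5],
    [0,0,6]
  ]
}}

```text
time: 8.95
eef_pos: [0.5477, -0.1998, 0.1162]
ee_rot: [0.001, 0.582, 0.813, 0.0]
wrist_force: [-0.4, 0.2, 5.5]
opening: 0.105
grasp_force: 59.8
```

Request:
{"api": "arm_command", "payload": {
  "linear": [
    [0,0,0],
    [0,0.1,0],
    [0,0.1,0],
    [0,0.2,0],
    [-0.1,0.2,0],
    [-0.1,0.2,0],
    [-0.1,0.3,0],
    [-0.1,0.3,0]
  ],
  "twist": [
    [0,0,1.5],
    [0,0,3],
    [0,0,4.5],
    [0,0,6],
    [0,0,7.5],
    [0,0,9],
    [0,0,10.5],
    [0,0,12]
  ]
}}

```text
time: 9.62
eef_pos: [0.548, -0.1999, 0.1162]
ee_rot: [0.001, 0.664, 0.748, 0.0]
wrist_force: [-0.4, 0.2, 6.1]
opening: 0.107
grasp_force: 59.7
```

Request:
{"api": "arm_command", "payload": {
  "linear": [
    [0,0,-0.1],
    [0,0.1,-0.1],
    [0,0.1,-0.1],
    [0,0.2,-0.1],
    [-0.1,0.2,-0.1],
    [-0.1,0.2,-0.1],
    [-0.1,0.3,-0.1],
    [-0.1,0.3,-0.1]
  ],
  "twist": [
    [0,0,1.5],
    [0,0,3],
    [0,0,4.5],
    [0,0,6],
    [0,0,7.5],
    [0,0,9],
    [0,0,10.5],
    [0,0,12]
  ]
}}

```text
time: 10.28
eef_pos: [0.5483, -0.1999, 0.1162]
ee_rot: [0.0, 0.738, 0.674, 0.0]
wrist_force: [0.2, -0.3, 5.3]
opening: 0.111
grasp_force: 59.5
```

Request:
{"api": "arm_command", "payload": {
  "linear": [
    [0,0,0],
    [0,0,0],
    [0,0,0],
    [0,0,0],
    [0,0,0],
    [0,0,0],
    [0,0,0],
    [0,0,0]
  ],
  "twist": [
    [0,0,1.5],
    [0,0,3],
    [0,0,4.5],
    [0,0,6],
    [0,0,7.5],
    [0,0,9],
    [0,0,10.5],
    [0,0,12]
  ]
}}

```text
time: 10.95
eef_pos: [0.5483, -0.1999, 0.1162]
ee_rot: [0.001, 0.805, 0.593, 0.0]
wrist_force: [-0.3, 1.0, 3.8]
opening: 0.109
grasp_force: 59.4
```

Request:
{"api": "arm_command", "payload": {
  "linear": [
    [0,0,0.05],
    [0,0.1,0.05],
    [0,0.1,0.05],
    [0,0.2,0.05],
    [0,0.2,0.05],
    [-0.1,0.2,0.05],
    [-0.1,0.2,0.05],
    [-0.1,0.2,0.05]
  ],
  "twist": [
    [0,0,1.5],
    [0,0,3],
    [0,0,4.5],
    [0,0,6],
    [0,0,7.5],
    [0,0,9],
    [0,0,10.5],
    [0,0,12]
  ]
}}

```text
time: 11.62
eef_pos: [0.5485, -0.2001, 0.1161]
ee_rot: [0.001, 0.863, 0.506, 0.0]
wrist_force: [1.4, -0.4, 3.4]
opening: 0.104
grasp_force: 59.4
```

Request:
{"api": "arm_command", "payload": {
  "linear": [
    [0,0,0.1],
    [0,0.1,0.1],
    [0,0.1,0.1],
    [0,0.2,0.1],
    [0,0.2,0.1],
    [-0.1,0.2,0.1],
    [-0.1,0.2,0.1],
    [-0.1,0.2,0.1]
  ],
  "twist": [
    [0,0,1.5],
    [0,0,3],
    [0,0,4.5],
    [0,0,6],
    [0,0,7.5],
    [0,0,9],
    [0,0,10.5],
    [0,0,12]
  ]
}}

```text
time: 12.28
eef_pos: [0.5488, -0.2004, 0.116]
ee_rot: [0.001, 0.911, 0.413, 0.001]
wrist_force: [2.4, -0.3, 3.2]
opening: 0.105
grasp_force: 59.2
```

```bash
python3 - <<'E'
from h import *
for i in range(3):
    s=env.observe(); eyes.get_image('wrist'); print(s['eef_pos'].round(5),s['wrist_force'].round(2),s['torque'].round(3))
E
```

```text
[ 0.54881 -0.20035  0.11604] [ 2.4  -0.31  3.22] [-0.107 -0.25   0.048]
[ 0.5488  -0.20035  0.11604] [ 1.58 -0.53  2.92] [-0.19  -0.301  0.03 ]
[ 0.54873 -0.20026  0.11599] [ 1.04 -0.42  3.14] [-0.187 -0.332 -0.021]
```

Request:
{"api": "arm_command", "payload": {
  "linear": [
    [0,0,0.1],
    [0,0,0.1],
    [0,0.1,0.1],
    [0,0.1,0.1],
    [0,0.1,0.1],
    [-0.1,0.2,0.1],
    [-0.1,0.2,0.1],
    [-0.1,0.2,0.1]
  ],
  "twist": [
    [0,0,1.5],
    [0,0,3],
    [0,0,4.5],
    [0,0,6],
    [0,0,7.5],
    [0,0,9],
    [0,0,10.5],
    [0,0,12]
  ]
}}

```text
time: 13.1
eef_pos: [0.5478, -0.1999, 0.1152]
ee_rot: [-0.0, 0.949, 0.316, -0.0]
wrist_force: [-0.6, 1.4, -0.4]
opening: 0.108
grasp_force: 58.6
```

The force fell to zero and z dropped, so the bit has entered the slot. I'm lowering gently.

Request:
{"api": "arm_command", "payload": {
  "linear": [
    [0,0,0],
    [0,0,0.5],
    [0,0,1],
    [0,0,1.5],
    [0,0,2],
    [0,0,2.5],
    [0,0,3],
    [0,0,3]
  ],
  "twist": [
    [0,0,0],
    [0,0,0],
    [0,0,0],
    [0,0,0],
    [0,0,0],
    [0,0,0],
    [0,0,0],
    [0,0,0]
  ]
}}

```text
time: 13.77
eef_pos: [0.5479, -0.2, 0.1124]
ee_rot: [-0.0, 0.949, 0.316, -0.0]
wrist_force: [-2.9, 3.5, -0.5]
opening: 0.106
grasp_force: 58.8
```

Request:
{"api": "arm_command", "payload": {
  "linear": [
    [0,-0.2,0],
    [0,-0.4,0.5],
    [0,-0.4,1],
    [0,-0.4,1.7],
    [0,-0.4,2.4],
    [0,-0.4,3],
    [0,-0.4,3.7],
    [0,-0.4,4]
  ],
  "twist": [
    [0,0,0],
    [0,0,0],
    [0,0,0],
    [0,0,0],
    [0,0,0],
    [0,0,0],
    [0,0,0],
    [0,0,0]
  ]
}}

```text
time: 14.43
eef_pos: [0.548, -0.1999, 0.1086]
ee_rot: [-0.0, 0.949, 0.316, -0.0]
wrist_force: [-4.2, 3.0, 3.1]
opening: 0.104
grasp_force: 59.3
```

```bash
python3 - <<'E'
from h import *
for i in range(3):
    s=env.observe(); eyes.get_image('wrist'); print(s['eef_pos'].round(5),s['wrist_force'].round(2),s['torque'].round(3))
E
```

```text
[ 0.54797 -0.19987  0.10859] [-4.18  2.97  3.11] [0.707 0.771 0.107]
[ 0.54796 -0.19985  0.10854] [-4.8   3.85  2.29] [0.718 0.635 0.084]
[ 0.54794 -0.19984  0.10857] [-3.4   3.75  2.39] [0.695 0.718 0.129]
```

Request:
{"api": "arm_command", "payload": {
  "linear": [
    [0,-0.2,0],
    [0,-0.4,0],
    [0,-0.5,0],
    [0,-0.5,0],
    [0,-0.5,0],
    [0,-0.5,0],
    [0,-0.5,0],
    [0,-0.5,0]
  ],
  "twist": [
    [0,0,-0.5],
    [0,0,-1],
    [0,0,-1.5],
    [0,0,-2],
    [0,0,-2],
    [0,0,-2],
    [0,0,-2],
    [0,0,-2]
  ]
}}

```text
time: 15.25
eef_pos: [0.5479, -0.1996, 0.1086]
ee_rot: [0.0, 0.943, 0.333, 0.0]
wrist_force: [-0.2, -0.2, -1.6]
opening: 0.109
grasp_force: 58.7
```

```bash
python3 - <<'E'
from h import *
for i in range(2):
    s=env.observe(); eyes.get_image('wrist'); print(s['eef_pos'].round(5),s['wrist_force'].round(2),s['torque'].round(3))
E
```

```text
[ 0.54789 -0.19963  0.10863] [-0.23 -0.24 -1.64] [ 0.014  0.04  -0.029]
[ 0.54785 -0.19957  0.10861] [ 0.69  0.37 -0.05] [-0.011  0.046  0.024]
```

Free now. I'll lower the last ~2.5 mm onto the rim slowly.

Request:
{"api": "arm_command", "payload": {
  "linear": [
    [0,0,0.4],
    [0,0,0.8],
    [0,0,1.2],
    [0,0,1.5],
    [0,0,1.8],
    [0,0,2.1],
    [0,0,2.3],
    [0,0,2.5]
  ],
  "twist": [
    [0,0,0],
    [0,0,0],
    [0,0,0],
    [0,0,0],
    [0,0,0],
    [0,0,0],
    [0,0,0],
    [0,0,0]
  ]
}}

```text
time: 16.02
eef_pos: [0.5477, -0.1995, 0.1062]
ee_rot: [0.0, 0.943, 0.333, 0.0]
wrist_force: [-2.9, 0.8, 6.6]
opening: 0.104
grasp_force: 59.6
```

```bash
python3 - <<'E'
from h import *
for i in range(2):
    s=env.observe(); eyes.get_image('wrist'); print(s['eef_pos'].round(5),s['wrist_force'].round(2),s['torque'].round(3))
E
```

```text
[ 0.54772 -0.19949  0.10622] [-2.87  0.79  6.59] [ 0.158  0.331 -0.039]
[ 0.54773 -0.19949  0.10626] [-0.64  1.56  1.57] [0.02  0.144 0.037]
```

The collar is on the rim, exactly 10 mm below the plug contact height. Now I turn it clockwise by about 33.5°.

Request:
{"api": "arm_command", "payload": {
  "linear": [
    [0,0,-0.1],
    [0,0.1,-0.1],
    [0,0.1,-0.1],
    [0,0.2,-0.1],
    [0,0.2,-0.1],
    [-0.1,0.2,-0.1],
    [-0.1,0.3,-0.1],
    [-0.1,0.3,-0.1]
  ],
  "twist": [
    [0,0,1],
    [0,0,3],
    [0,0,5.5],
    [0,0,8],
    [0,0,10.5],
    [0,0,13],
    [0,0,15],
    [0,0,17]
  ]
}}

```text
time: 16.78
eef_pos: [0.548, -0.1999, 0.1063]
ee_rot: [0.0, 0.982, 0.188, 0.0]
wrist_force: [-0.1, -0.1, 1.4]
opening: 0.105
grasp_force: 59.1
```

```bash
python3 - <<'E'
from h import *
for i in range(2):
    s=env.observe(); eyes.get_image('wrist'); print(s['eef_pos'].round(5),s['wrist_force'].round(2),s['torque'].round(3)); T=rot(s['ee_rot']); print(np.degrees(np.arctan2(T[1,0],T[0,0])))
E
```

```text
[ 0.54795 -0.19986  0.10626] [-0.14 -0.05  1.4 ] [-0.002 -0.007  0.188]
21.72049225139516
[ 0.54797 -0.19986  0.10625] [ 0.85 -0.23  1.78] [0.099 0.022 0.115]
21.573162079785554
```

Request:
{"api": "arm_command", "payload": {
  "linear": [
    [0,0,0],
    [0,0.1,0],
    [0,0.1,0],
    [-0.1,0.2,0],
    [-0.1,0.2,0],
    [-0.2,0.2,0],
    [-0.2,0.3,0],
    [-0.2,0.3,0]
  ],
  "twist": [
    [0,0,1.5],
    [0,0,4],
    [0,0,7],
    [0,0,10],
    [0,0,13],
    [0,0,15],
    [0,0,16],
    [0,0,16.2]
  ]
}}

```text
time: 17.55
eef_pos: [0.548, -0.2002, 0.1063]
ee_rot: [0.0, 0.999, 0.05, 0.0]
wrist_force: [2.1, 1.5, 1.5]
opening: 0.105
grasp_force: 59.1
```

```bash
python3 - <<'E'
from m import *
for i in range(5):
    s,im=snap('wrist','w7'); T=rot(s['ee_rot'])
print(s['eef_pos'].round(5),s['wrist_force'].round(2),s['torque'].round(3),np.degrees(np.arctan2(T[1,0],T[0,0])))
cv2.imwrite('pics/c7.png',cv2.resize(im[140:380,160:480],(800,600)))
E
```

```text
[ 0.54797 -0.20016  0.10627] [2.92 1.1  0.63] [ 0.199 -0.385  0.173] 5.738024249018527
```

View pics/c7.png

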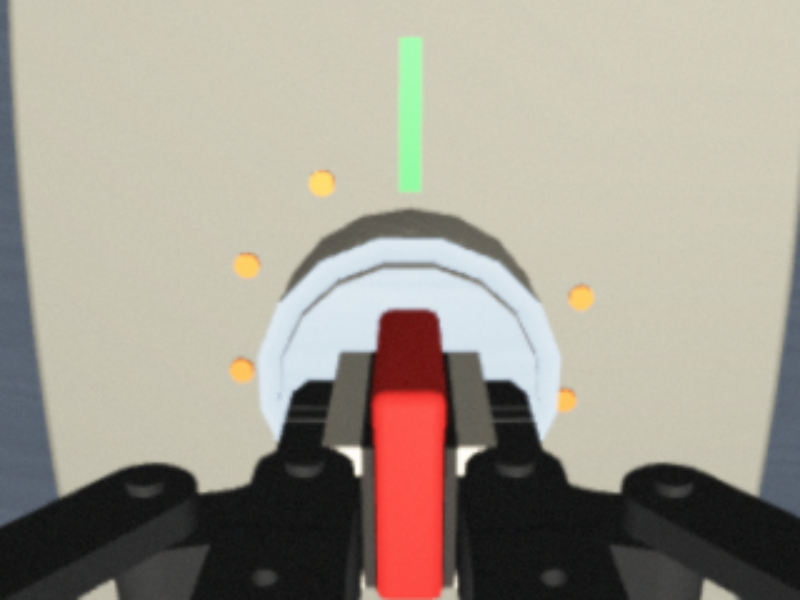

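The handle lines up with the green line (410,110) and the collar is seated. I'm releasing.

Request:
{"api": "arm_command", "payload": {
  "linear": [
    [0,0,0],
    [0,0,0],
    [0,0,0],
    [0,0,0],
    [0,0,0],
    [0,0,0],
    [0,0,0],
    [0,0,0]
  ],
  "twist": [
    [0,0,0],
    [0,0,0],
    [0,0,0],
    [0,0,0],
    [0,0,0],
    [0,0,0],
    [0,0,0],
    [0,0,0]
  ],
  "hand": 45,
  "force": 20
}}

```text
time: 18.47
eef_pos: [0.5477, -0.2002, 0.1062]
ee_rot: [0.0, 0.999, 0.05, -0.0]
wrist_force: [-0.1, 0.8, 0.1]
opening: 0.527
grasp_force: 0.0
```

Request:
{"api": "arm_command", "payload": {
  "linear": [
    [0,0,-2],
    [0,0,-8],
    [0,0,-18],
    [0,0,-32],
    [0,0,-50],
    [0,0,-70],
    [0,0,-90],
    [0,0,-100]
  ],
  "twist": [
    [0,0,0],
    [0,0,0],
    [0,0,0],
    [0,0,0],
    [0,0,0],
    [0,0,0],
    [0,0,0],
    [0,0,0]
  ]
}}

```text
time: 19.13
eef_pos: [0.5486, -0.2005, 0.2095]
ee_rot: [0.001, 0.999, 0.05, 0.002]
wrist_force: [1.1, 1.0, 0.6]
opening: 0.526
grasp_force: 0.0
```

```bash
python3 - <<'E'
from m import *
for i in range(6): s,im=snap('wrist','w8')
print(s['eef_pos'].round(5),s['wrist_force'].round(2),s['opening'])
hsv=cv2.cvtColor(im,cv2.COLOR_BGR2HSV); red=cv2.inRange(hsv,(0,120,215),(10,255,255)); red[:150]=0;red[:,:250]=0;red[:,400:]=0;red[330:]=0
r=cv2.minAreaRect(cv2.findNonZero(red)); W=np.array([onz('wrist',*p,.139,s)[:2] for p in cv2.boxPoints(r)])
e=[W[1]-W[0],W[2]-W[1]]; print(r,W.mean(0),[(round(np.linalg.norm(v),4),np.degrees(np.arctan2(v[1],v[0])).round(1)) for v in e])
cv2.imwrite('pics/c8.png',cv2.resize(im[90:390,120:520],(800,600)))
E
```

```text
[ 0.54729 -0.19991  0.20538] [ 0.63  0.3  -0.1 ] 0.5268907603911578
((323.77740478515625, 252.4827117919922), (53.25352096557617, 15.573932647705078), 88.72696685791016) [ 0.54781357 -0.2005453 ] [(np.float64(0.009), np.float64(-83.0)), (np.float64(0.0331), np.float64(-172.8))]
```

View pics/c8.png

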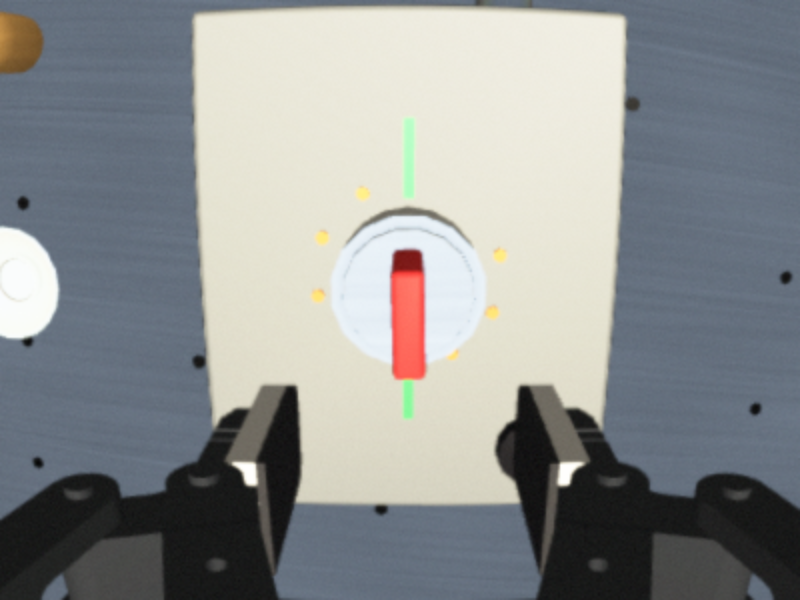

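The key stands seated in the lock with its handle along the green line, columns 408 at both ends, and the gripper is clear. Handing in.

```bash
python3 -c "
from h import *
print(job.close_job())"
```

```text
the job is handed in; nothing more can be done
None
```

The job is handed in: the red-handled key is fully home in the lock, turned clockwise to the green line (aligned within about 2° in the last picture) and released, after about 20 of the 67 s allowed; the arm moved nothing else.

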